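Teach the gantry its pick and place points

TASK

Teach the gantry where to pick and where to place: point down at the white bushing on the work plate, keeping your fingertips about 2 cm above the middle of it for two full seconds without touching it, then point in the same way at the middle of the green nest for two seconds. Then press the silver button on the control box right in to store the points, let it spring back and move clear. Do not touch the bushings or the nests, do not press either red button, and leave the screwdriver alone.

Things in the scene. Friction and masses are not known exactly. Their poses are not given: they have to be found in the camera images.
- white_bushing_top (a point): White flanged bushing standing on the work plate: flange disc 48 mm diameter and 14 mm thick below, stub 28 mm diameter above, 40 mm tall in all, loose, with a dark dot 14 mm wide in the middle of its top face. This point is the centre of its flat top face; z is up. The three bushings (white, blue, orange) stand in a row on the work plate in any order, 85 to 95 mm apart.
- blue_bushing_top (a point): Blue flanged bushing standing on the work plate: flange disc 48 mm diameter and 14 mm thick below, stub 28 mm diameter above, 40 mm tall in all, loose, with a dark dot 14 mm wide in the middle of its top face. This point is the centre of its flat top face; z is up.
- orange_bushing_top (a point): Orange flanged bushing standing on the work plate: flange disc 48 mm diameter and 14 mm thick below, stub 28 mm diameter above, 40 mm tall in all, loose, with a dark dot 14 mm wide in the middle of its top face. This point is the centre of its flat top face; z is up.
- green_nest_rim (a point): Green seat fixed to the bench: round, 76 mm diameter, 30 mm tall, with an open round recess 52 mm wide and 18 mm deep in its top. This point is the centre of its open mouth, level with the rim, 30 mm above the bench; z is up. The two nests may be in either order.
- yellow_nest_rim (a point): Yellow seat fixed to the bench: round, 76 mm diameter, 30 mm tall, with an open round recess 52 mm wide and 18 mm deep in its top. This point is the centre of its open mouth, level with the rim, 30 mm above the bench; z is up. The two nests may be in either order.
- axis: Linear axis fixed to the bench: aluminium rail 440 mm long (x) by 80 to 90 mm wide, carrying a dark work plate 150 mm (x) by 270 mm (y). Its plate does not move in this task. Origin on the bench under the middle of the plate; the plate's top is 72 mm above the bench; its y axis runs along the row of bushings.
- control_box: Grey control box fixed to the bench, 200 mm long (x) by 80 mm wide (y), 55 mm tall, origin under its centre. On its top, in a row along its length: silver button (62 mm to -x of the centre, the end nearer the robot), red button (middle), red mushroom emergency stop on a yellow collar (65 mm to +x).
- store_top (a point): Centre of the top face of the silver push button, 28 mm diameter on the control box, in a black collar. It is pressed straight down; z is up.
- store (a joint): Travel of the silver button: 0 out, 0.006 m fully in. Springs back; fully in takes about 4 N.
- stop_top (a point): Centre of the top face of the flat red push button, 28 mm diameter on the control box, not to be pressed.
- stop (a joint): Travel of the flat red button: 0 out, 0.006 m fully in.
- estop_top (a point): Centre of the top face of the red emergency stop, 42 mm diameter on the control box, in a yellow collar, not to be pressed.
- estop (a joint): Travel of the emergency stop: 0 out, 0.006 m fully in.
- driver_grip (a point): Loose screwdriver with a black handle, 170 mm long, lying on the far side of the bench, to be left alone. This point is the middle of its handle.
Things that resemble listed ones, but are neither listed nor needed, are in the scene too. Of the things like the control_box, leave any that is purple; of the rest the larger one is meant.

How it is judged:
By the outcome, as a careful person would: the job done as asked, in the order asked, and still so for the second after the job is handed in, with the robot touching nothing.
It also fails if it takes over 56 s, if anything falls off the work surface, if the arm or the gripper's body presses on something with over 40 N, if the wrist force passes 120 N, or if a joint passes its speed limit or range.

ROBOT

A 7-joint arm with a two-finger parallel gripper is mounted at the origin on the work surface. World frame = base frame: x ahead of the robot, y to its left, z up, the work surface at z = 0. Lengths are in mm, angles in rad, forces in N, time in s.
With the tool pointing down it reaches from about 425 to 825 mm from the base axis. Payload 3.6 kg.
Tool frame: the origin (TCP) lies on the mounting face of the last link; the fingertips stand 186 mm ahead of it and the grasp point (between the pads) lies 167 mm ahead of it; z points along the fingers, y is the direction in which the jaws open and shut (so a half turn about z gives the same grasp; the last joint's range is limited). The gripper opens to 93 mm and grips with 3 to 60 N. Pads are 15 mm wide; open, the fingers measure 128 mm over their backs; the gripper's body (75 mm by 188 mm) begins 65 mm behind the grasp point.
Start: joints at [1.107, 0.615, -0.013, 1.423, 0.008, 1.103, -0.04], TCP at [274.983, -588.948, 404.74] pointing down, gripper open.
Joint ranges: [-3.12, 3.12], [-0.3, 2.06], [-1.34, 1.32], [0.26, 2.42], [-1.36, 4.5], [0.01, 1.98], [-2.84, 2.84]. Speed limits (rad/s): [2.79, 2.79, 3.14, 3.14, 3.14, 3.14, 3.14].

INTERFACE

Orientations are given as a rotation vector (axis times angle).
In Python, from workcell import robot gives the robot as it stands.
- The arm moves only by the tool send_rows, never from a script. Its argument "series" is a list of rows, each an object with "fingers": the finger opening in cm, from 0 to 9.3; "offset": the shift along the tool's x, y, z in cm, a list of three; "rotation": the turn, a rotation vector about the tool's x, y, z in degrees, a list of three. In form: [{"fingers": fingers, "offset": [x, y, z], "rotation": [ax, ay, az]}, ...]. A call has 1 to 12 rows; each row shifts and turns the commanded pose from where the row before left it, along the tool's axes as they then stand; what a row does not reach is not made up. A row lasts 1/8 s, in which the tool goes at most 62.5 mm and 10.7 degrees, less where a joint would pass 70% of its speed; a pose out of reach is approached as far as the arm can. A call with a gripper value outside its range is refused whole. The fingers move at their own pace and stop on an object; "grip_force" is the grip in N (left out, the last holds). Time passes only in rows, so rows that do not move let the fingers close. It gives the time, the measured TCP pose, the force and the opening at its end, in the units of the state.
- robot.read_state(): the state, without advancing time (a new reading comes with each control period).
- robot.capture(name): name is "side" or "top" or "wrist"; returns a dict with "frame" (400x640x3 uint8, red, green, blue), "range_z" (400x640 float32, mm along the optical axis (not along the pixel's ray), 0 where there is no reading), "fx", "fy", "cx", "cy" (pixels), "position" and "rotation" of the camera in the world. Camera axes: x right, y up, looking along -z (the intrinsics and any distortion apply to the point x, -y, -z); pixel columns grow to the right and rows downward; lengths in mm; the calibration is good to about 2 mm. A picture is of the moment at which its call begins.
- robot.close_job(): hands the job in, once; it reports no verdict.
Trained networks look in a picture, given as the dict that the camera call returned (one of the last four; its "shot" number tells which), for a name from the list of things; names that differ only in an ending like _2 or _b are one class to them, and where a whole thing is asked for, a point or a joint stands for the part that bears it (a point fixed in the world has none). Each returns a list of dicts, best first, with "conf" (0 to 1); they miss things now and then, are a little off and sometimes report something else, mostly with a low value. They report only what shows in the picture. A call takes as long as a camera call. They do not tell look-alikes from the thing itself.
- robot.look_for(picture, thing): "rect" ([centre column, centre row, width, height] in pixels, round what is visible of it).
The state is a dict: "time": time; "qpos": joint angles; "joint_velocities": joint speeds; "tau": joint torques, N m; "eef_pos": TCP position; "tcp_rot": TCP orientation; "force": force on the tool from outside, world axes, zero at the start; "ft_torque": the same for the moment, N m; "gripper_width": finger opening in mm.
Only numpy, scipy, OpenCV 4.12 (cv2) and the standard library are available. Lean on these libraries where they do the work, as an engineer would, in place of code of your own. Each camera call takes 0.05 s, during which the arm holds its last target.

## Working session

There is one attempt and no reset: what is moved stays moved. The work goes in short steps, Python scripts to look and compute and a tool call to move; the robot and the scene stay as the last step left them, time stands still between calls to the robot, and variables do not carry over. Pictures are saved under pics/ and viewed, and the job is handed in when it is done.

Besides the shell and the picture viewer there is one more tool, called after ">>>" as name([rows], argument=value, ...), one row to a line, values as JSON. send_rows: Moves the arm, as the interface text tells. Its arguments: {"type":"object","properties":{"series":{"type":"array"},"grip_force":{"type":"number"}},"required":["series"]}

```bash
mkdir -p pics; cat > h.py <<'E'
import numpy as np, cv2
from workcell import robot
def px2w(p,u,v,z=None):
    if z is None:
        r=p["range_z"]; u0,v0=int(round(u)),int(round(v)); w=r[max(0,v0-2):v0+3,max(0,u0-2):u0+3]; w=w[w>0]; z=np.median(w)
    c=np.array([(u-p["cx"])/p["fx"]*z,-(v-p["cy"])/p["fy"]*z,-z])
    return np.array(p["rotation"])@c+np.array(p["position"])
E
python3 - <<'E'
from h import *
print(robot.read_state())
import pickle
for n in ["top","side","wrist"]:
    p=robot.capture(n); print(n,{k:(v if not hasattr(v,'shape') or v.size<20 else v.shape) for k,v in p.items()})
    cv2.imwrite(f"pics/{n}0.png",p["frame"][:,:,::-1]); pickle.dump(p,open(n+"0.pkl","wb"))
    if n!="wrist":
        for t in ["white_bushing_top","blue_bushing_top","orange_bushing_top","green_nest_rim","yellow_nest_rim","control_box","store_top","driver_grip"]:
            for d in robot.look_for(p,t)[:3]:
                r=d["rect"]; print(n,t,np.round(r,1),round(d["conf"],2),np.round(px2w(p,r[0],r[1])))
E
```

```text
{'time': 0.0, 'qpos': array([ 1.10751168,  0.61589192, -0.0126117 ,  1.424909  ,  0.00810388,
        1.10339843, -0.04040659]), 'joint_velocities': array([-0.00140278,  0.00192236,  0.0005388 ,  0.00016136, -0.00014969,
        0.00026113,  0.00117871]), 'tau': array([ 2.35190419e-04, -4.58936691e+01,  2.09168647e-01, -1.65745908e+01,
       -6.10199827e-02,  2.04068504e-02,  2.59068638e-04]), 'eef_pos': array([ 274.84277834, -588.67614602,  403.59496029]), 'tcp_rot': array([-3.06452372e+00, -6.80208894e-01,  9.35405240e-04]), 'force': array([0.13074039, 0.54853807, 0.83377288]), 'ft_torque': array([ 0.01208945,  0.01184565, -0.00173451]), 'gripper_width': 92.8156899558387}
top {'frame': (400, 640, 3), 'range_z': (400, 640), 'fx': 371.7762516916992, 'fy': 371.7762516916992, 'cx': 323.06812600307, 'cy': 195.45120543570752, 'position': array([ 405.2391726 ,  -48.03744623, 1040.12317593]), 'rotation': array([ 0.1212644 , -0.10849045, -1.54740795]), 'shot': 1}
top white_bushing_top [244.6 190.   15.1  20.2] 0.83 [1852. 1399. 2487.]
top blue_bushing_top [208.6 202.6  18.9  19.7] 0.78 [18
[... 1353 characters left out ...]
e yellow_nest_rim [293.8 217.7  22.3  22.3] 0.97 [4422. 5046. 5134.]
side control_box [326.2 175.2  64.8  33.7] 0.83 [4495. 5118. 5206.]
side control_box [324.4 138.2  40.3  26.7] 0.76 [4783. 5407. 5494.]
side control_box [407.2 195.2  70.7  37.1] 0.56 [4393. 5017. 5104.]
side store_top [430.9 187.5   8.1   7.2] 0.59 [4350. 4974. 5062.]
side driver_grip [251.5 198.4  55.2   7.8] 0.73 [4486. 5110. 5198.]
wrist {'frame': (400, 640, 3), 'range_z': (400, 640), 'fx': 281.59070990385123, 'fy': 281.59070990385123, 'cx': 318.77434989463427, 'cy': 200.7946346953014, 'position': array([ 346.65574909, -555.52419908,  384.47200352]), 'rotation': array([-0.25346313,  0.16186004, -1.12637601]), 'shot': 3}
```

```bash
sed -i 's/np.array(p\["rotation"\])@c/cv2.Rodrigues(np.array(p["rotation"]))[0]@c/' h.py
python3 - <<'E'
from h import *
import pickle
L={"top":{"white":(244.6,190),"blue":(208.6,202.6),"orange":(178.9,195.9),"green":(322.1,231.6),"yellow":(333.9,177.2),"box1":(378.8,299),"box2":(473.5,188.7),"store1":(385.2,324.6),"store2":(479.4,202.4),"driver":(357.4,128.8),"d2?":(407.4,203.3)},
"side":{"white":(290.5,263.6),"blue":(298,292.8),"orange":(282.4,324.9),"green":(340.2,231.2),"yellow":(293.8,217.7),"b1":(326.2,175.2),"b2":(324.4,138.2),"b3":(407.2,195.2),"store":(430.9,187.5)}}
for n in L:
    p=pickle.load(open(n+"0.pkl","rb"))
    for k,(u,v) in L[n].items(): print(n,k,np.round(px2w(p,u,v)))
    cv2.imwrite(f"pics/{n}0b.png",cv2.resize(p["frame"][60:380,120:540] if n=="top" else p["frame"][100:360,180:500],None,fx=1.8,fy=1.8,interpolation=cv2.INTER_CUBIC)[:,:,::-1])
E
```

```text
top white [554. 162. 102.]
top blue [518. 249. 113.]
top orange [536. 331.  99.]
top green [456. -37.  13.]
top yellow [609. -67.  13.]
top box1 [ 286. -185.   70.]
top box2 [ 578. -444.   48.]
top store1 [ 226. -200.   78.]
top store2 [ 540. -456.   54.]
top driver [ 749. -132.   23.]
top d2? [ 531. -259.   77.]
side white [553. 185. 103.]
side blue [517. 266. 101.]
side orange [534. 353.  95.]
side green [460. -30.  13.]
side yellow [601. -64.  10.]
side b1 [ 532. -224.   50.]
side b2 [ 573. -433.   36.]
side b3 [ 283. -170.   52.]
side store [ 218. -191.   74.]
```

View pics/top0.png

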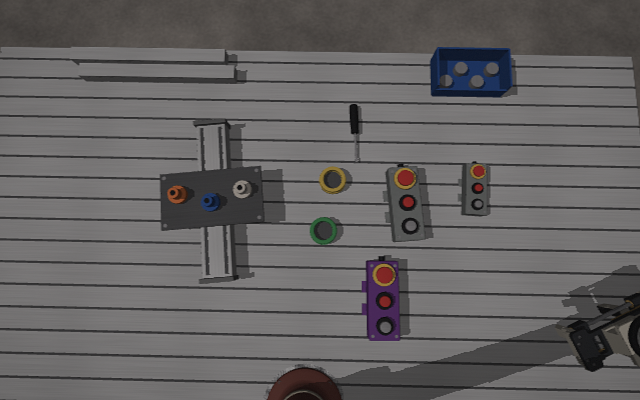

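View pics/side0.png

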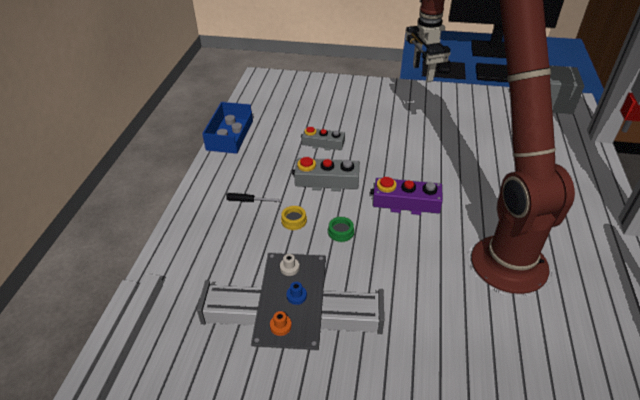

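View pics/wrist0.png

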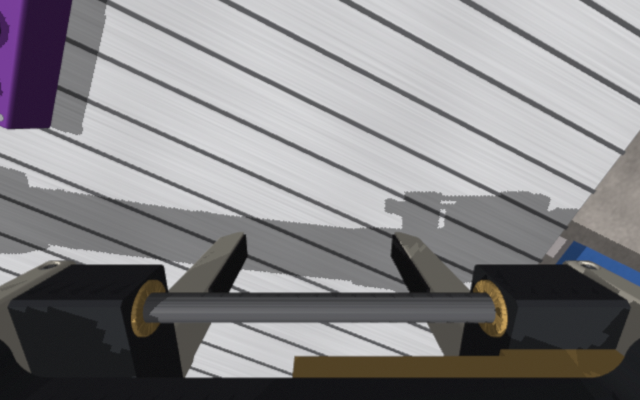

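Three candidate boxes in the top image: purple (382,300), which is to be left; large grey (405,203); small grey (475,189). The target is the large grey one at (405,203), and its silver button is at about (410,226). I'll refine the positions with depth clouds and confirm with an enlarged crop.

```bash

python3 - <<'E'
from h import *
import pickle
def cloud(p):
    v,u=np.mgrid[0:400,0:640]; z=p["range_z"]
    c=np.stack([(u-p["cx"])/p["fx"]*z,-(v-p["cy"])/p["fy"]*z,-z],-1)
    return c@cv2.Rodrigues(np.array(p["rotation"]))[0].T+np.array(p["position"])
for n,wins in {"top":{"white":(228,172,260,205),"green":(305,212,342,250),"yellow":(315,160,350,197),"box":(383,160,432,245),"plate":(160,165,265,230),"store":(401,216,419,235)},
 "side":{"white":(275,250,306,280),"green":(322,212,360,246),"yellow":(276,200,312,234),"box":(292,150,362,192),"store":(337,156,358,175)}}.items():
    p=pickle.load(open(n+"0.pkl","rb")); C=cloud(p)
    for k,(a,b,c,d) in wins.items():
        q=C[b:d,a:c].reshape(-1,3)
        lo,hi={"white":(106,118),"green":(24,36),"yellow":(24,36),"box":(50,59),"plate":(68,77),"store":(60,85)}[k]
        s=q[(q[:,2]>lo)&(q[:,2]<hi)]
        if len(s)<3: print(n,k,len(s)); continue
        (cx,cy),(w,h),an=cv2.minAreaRect(s[:,:2].astype(np.float32))
        print(n,k,len(s),"med",np.round(np.median(s,0),1),"mid",np.round((s.min(0)+s.max(0))/2,1),"rect",np.round([cx,cy,w,h,an],1))
        if k in("green","yellow"):
            A=np.c_[s[:,:2],np.ones(len(s))];x=np.linalg.lstsq(A,(s[:,:2]**2).sum(1),rcond=None)[0]
            print("   circ",x[:2]/2,np.sqrt(x[2]+(x[:2]**2).sum()/4))
p=pickle.load(open("top0.pkl","rb"))["frame"]
a=cv2.resize(p[155:250,150:290],None,fx=5.5,fy=5.5,interpolation=3); cv2.imwrite("pics/cropA.png",a[:,:,::-1])
a=cv2.resize(p[155:250,300:440],None,fx=5.5,fy=5.5,interpolation=3); cv2.imwrite("pics/cropB.png",a[:,:,::-1])
p=pickle.load(open("side0.pkl","rb"))["frame"]
a=cv2.resize(p[150:285,250:370],None,fx=4.4,fy=4.4,interpolation=3); cv2.imwrite("pics/cropC.png",a[:,:,::-1])
E
```

```text
top white 96 med [559.7 171.9 111.9] mid [559.8 172.  111.1] rect [5.598e+02 1.720e+02 2.610e+01 2.620e+01 3.000e-01]
top green 263 med [458.9 -42.   30.2] mid [459.9 -41.3  29.4] rect [460.  -41.3  70.2  68.    1.4]
   circ [459.46390478 -40.83389594] 31.039192857001886
top yellow 252 med [600.1 -63.3  29.8] mid [602.7 -63.4  29.9] rect [601.2 -63.3  69.7  69.4  46.4]
   circ [601.55513623 -63.57079835] 31.06563783069481
top box 1369 med [ 516.8 -258.3   55. ] mid [ 535.1 -261.6   54.5] rect [ 535.7 -261.9  199.6   80.3    5.7]
top plate 4837 med [531.4 253.8  72.2] mid [538.1 255.6  72.5] rect [537.5 256.  150.4 271.2   6.3]
top store 224 med [ 472.9 -265.3   69.2] mid [ 474.3 -266.8   71. ] rect [ 474.4 -266.8   39.7   43.9    0. ]
side white 90 med [559.6 176.2 110. ] mid [559.9 174.9 110.6] rect [560.  175.2  27.3  27.1  81.9]
side green 199 med [459.8 -34.3  28. ] mid [460.6 -38.   29.3] rect [460.4 -37.8  69.8  73.4  30.5]
   circ [460.12966775 -37.06662522] 31.511526899545196
side yellow 183 med [603.9 -57.5  27.5] mid [602.7 -59.8  29.3] rect [602.8 -59.7  70.4  72.3  30.6]
   circ [602.48849508 -59.53314517] 31.03061309844088
side box 586 med [ 517.  -241.7   53.3] mid [ 536.1 -258.8   54.5] rect [ 536.8 -257.6  198.2   85.9    5.1]
side store 117 med [ 474.6 -258.4   67.7] mid [ 475.4 -261.    70.1] rect [ 474.6 -259.8   40.3   37.     8.1]
```

View pics/cropA.png

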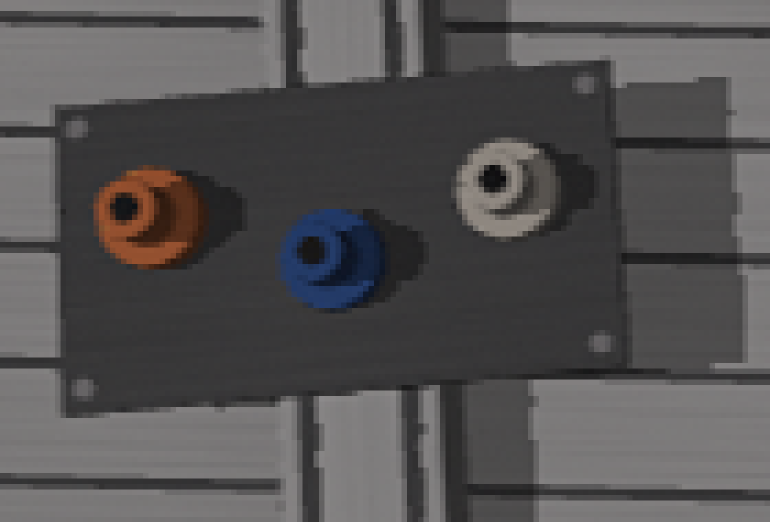

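View pics/cropB.png

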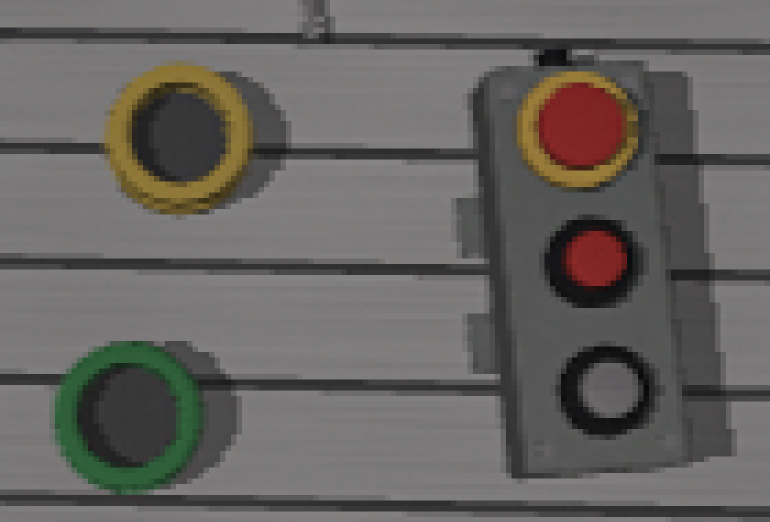

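View pics/cropC.png

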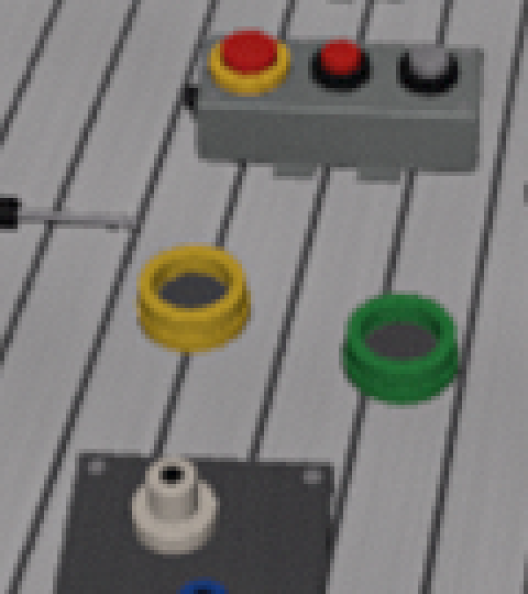

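The crop confirms it: the large grey box has its silver button at crop (608,390), nearest the robot. White is the rightmost bushing in the crop, and green is the nest nearer the robot. Next, the button and collar heights and the first move.

```bash
cat >> h.py <<'E'
def plan(x,y,tipz):
    s=robot.read_state(); R=cv2.Rodrigues(s["tcp_rot"])[0]; p=s["eef_pos"]
    tip=p+R[:,2]*186
    print("t",round(s["time"],2),"tcp",np.round(p,1),"tip",np.round(tip,1),"force",np.round(s["force"],1),"w",round(s["gripper_width"],1),"Rx",np.round(R[:,0],3),"Rz",np.round(R[:,2],3))
    print("total tool offset cm",np.round(R.T@(np.array([x,y,tipz])-tip)/10,2))
E
python3 - <<'E'
from h import *
import pickle
p=pickle.load(open("top0.pkl","rb"))
for v in range(217,236): print(v,[int(round(px2w(p,u,v,p["range_z"][v,u])[2])) for u in range(400,421)])
q=[px2w(p,u,v,p["range_z"][v,u]) for v in range(218,234) for u in range(400,421)]
q=np.array(q);m=q[q[:,2]>72]; print(len(m),(m.min(0)+m.max(0))/2,np.median(m,0))
plan(560,173,217)
E
```

```text
217 [51, 56, 57, 53, 57, 54, 59, 52, 57, 50, 54, 57, 56, 56, 56, 54, 56, 58, 53, 55, 53]
218 [56, 60, 54, 54, 53, 55, 58, 68, 62, 66, 68, 68, 66, 66, 56, 55, 58, 55, 56, 56, 54]
219 [56, 58, 56, 56, 58, 67, 69, 67, 67, 66, 70, 68, 70, 69, 72, 67, 57, 53, 52, 55, 55]
220 [53, 56, 55, 55, 69, 69, 68, 66, 65, 69, 70, 73, 68, 66, 68, 67, 71, 55, 56, 55, 58]
221 [55, 57, 54, 63, 67, 68, 70, 67, 76, 78, 76, 78, 77, 77, 65, 64, 68, 54, 54, 54, 56]
222 [56, 55, 55, 68, 65, 67, 70, 78, 78, 75, 75, 79, 75, 77, 78, 77, 68, 68, 58, 54, 55]
223 [55, 56, 66, 65, 67, 66, 73, 76, 76, 74, 75, 76, 74, 77, 76, 79, 70, 63, 57, 53, 51]
224 [52, 56, 65, 68, 65, 67, 77, 79, 77, 77, 78, 78, 78, 77, 79, 79, 78, 67, 64, 54, 56]
225 [58, 51, 68, 66, 67, 68, 77, 78, 75, 79, 78, 77, 75, 77, 80, 80, 75, 66, 66, 56, 59]
226 [57, 55, 69, 68, 67, 69, 72, 80, 74, 80, 78, 75, 77, 76, 76, 76, 79, 67, 66, 53, 58]
227 [53, 57, 63, 67, 67, 66, 75, 78, 79, 79, 79, 78, 76, 79, 77, 78, 74, 64, 68, 55, 54]
228 [54, 61, 61, 68, 68, 69, 70, 74, 77, 74, 77, 80, 81, 76, 77, 78, 66, 64, 63, 56, 56]
229 [52, 53, 56, 64, 70, 67, 69,
[... 156 characters left out ...]
9, 55, 56, 67, 69, 69, 67, 67, 69, 68, 65, 68, 69, 65, 68, 67, 54, 56, 54, 57]
232 [55, 54, 58, 54, 55, 63, 67, 67, 67, 67, 71, 67, 68, 67, 68, 69, 57, 58, 56, 53, 55]
233 [58, 55, 54, 56, 56, 55, 58, 66, 65, 68, 66, 69, 67, 67, 65, 56, 57, 56, 55, 59, 53]
234 [54, 56, 56, 54, 55, 56, 55, 57, 58, 56, 57, 57, 57, 57, 58, 55, 55, 54, 56, 56, 55]
235 [59, 54, 57, 58, 57, 56, 55, 54, 56, 53, 57, 53, 53, 53, 53, 57, 54, 53, 54, 55, 56]
92 [ 474.95419271 -267.79105161   76.60946492] [ 474.55067181 -267.21991501   77.24878749]
t 0.95 tcp [ 275.  -588.9  404.8] tip [ 275.  -588.9  218.8] force [ 0.2 -0.4  0.6] w 92.8 Rx [0.906 0.423 0.   ] Rz [ 0.  0. -1.]
total tool offset cm [ 58.06 -56.98   0.18]
```

>>> send_rows([
  {"fingers":0,"offset":[1.5,-1.5,0],"rotation":[0,0,0]},
  {"fingers":0,"offset":[3,-3,0],"rotation":[0,0,0]},
  {"fingers":0,"offset":[3.5,-3.4,0],"rotation":[0,0,0]},
  {"fingers":0,"offset":[3.5,-3.4,0],"rotation":[0,0,0]},
  {"fingers":0,"offset":[3.5,-3.4,0],"rotation":[0,0,0]},
  {"fingers":0,"offset":[3.5,-3.4,0],"rotation":[0,0,0]},
  {"fingers":0,"offset":[3.5,-3.4,0],"rotation":[0,0,0]},
  {"fingers":0,"offset":[3.5,-3.4,0],"rotation":[0,0,0]},
  {"fingers":0,"offset":[3.5,-3.4,0],"rotation":[0,0,0]},
  {"fingers":0,"offset":[3.5,-3.4,0],"rotation":[0,0,0]},
  {"fingers":0,"offset":[3.5,-3.4,0],"rotation":[0,0,0]},
  {"fingers":0,"offset":[3.5,-3.4,0],"rotation":[0,0,0]},
])

```text
time: 2.45
eef_pos: [470.5, -71.6, 405.1]
tcp_rot: [3.067, 0.68, 0.002]
force: [0.9, 0.7, -0.2]
gripper_width: 0.9
```

```bash
python3 -c "
from h import *
plan(560,173,182)"
```

```text
t 2.45 tcp [470.5 -71.6 405.1] tip [470.7 -71.6 219.1] force [ 0.9  0.7 -0.2] w 0.9 Rx [0.906 0.423 0.001] Rz [ 0.001 -0.    -1.   ]
total tool offset cm [ 18.44 -18.39   3.72]
```

>>> send_rows([
  {"fingers":0,"offset":[3.5,-3.4,0],"rotation":[0,0,0]},
  {"fingers":0,"offset":[3.5,-3.4,0],"rotation":[0,0,0]},
  {"fingers":0,"offset":[3.5,-3.5,1],"rotation":[0,0,0]},
  {"fingers":0,"offset":[3.5,-3.5,1],"rotation":[0,0,0]},
  {"fingers":0,"offset":[3,-3,1],"rotation":[0,0,0]},
  {"fingers":0,"offset":[1.5,-1.6,0.7],"rotation":[0,0,0]},
  {"fingers":0,"offset":[0,0,0],"rotation":[0,0,0]},
  {"fingers":0,"offset":[0,0,0],"rotation":[0,0,0]},
])

```text
time: 3.45
eef_pos: [559.8, 169.8, 368.0]
tcp_rot: [3.066, 0.676, -0.001]
force: [0.7, -0.3, 1.1]
gripper_width: 0.4
```

```bash
python3 -c "
from h import *
plan(560,173,132)
import pickle
for n in ['wrist','side']:
    p=robot.capture(n); pickle.dump(p,open(n+'1.pkl','wb'))
    f=p['frame'] if n=='wrist' else cv2.resize(p['frame'][180:340,200:400],None,fx=3.5,fy=3.5,interpolation=3)
    cv2.imwrite(f'pics/{n}1.png',f[:,:,::-1])
plan(560,173,132)"
```

```text
t 3.45 tcp [559.8 169.8 368. ] tip [559.8 169.4 182. ] force [ 0.7 -0.3  1.1] w 0.4 Rx [ 0.907  0.42  -0.001] Rz [-0.    -0.002 -1.   ]
total tool offset cm [ 0.17 -0.33  5.  ]
t 3.55 tcp [559.9 169.8 368.4] tip [560.  169.5 182.4] force [ 1.2 -0.3 -0.2] w 0.6 Rx [0.908 0.42  0.   ] Rz [ 0.001 -0.001 -1.   ]
total tool offset cm [ 0.14 -0.33  5.04]
```

View pics/wrist1.png

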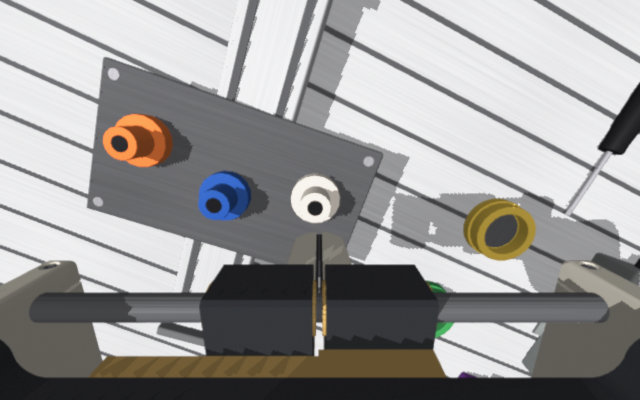

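View pics/side1.png

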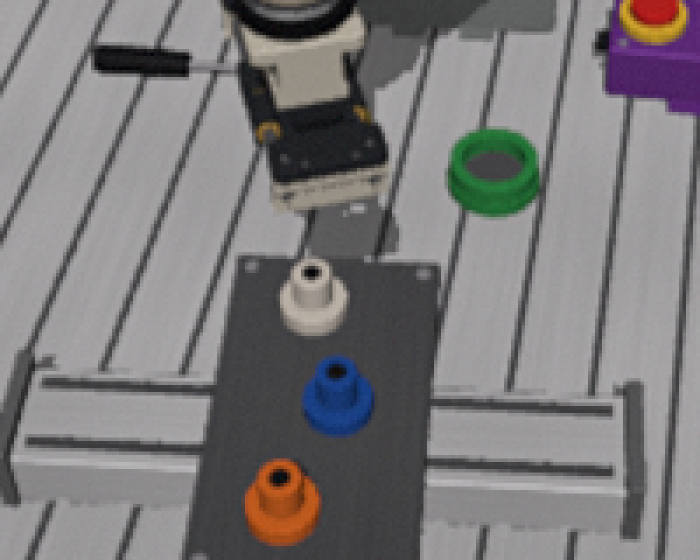

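The wrist view shows the white bushing's dot at (315,208), just ahead of the fingers' line at column 319. I'll turn that into world coordinates.

```bash
python3 -c "
from h import *
import pickle
p=pickle.load(open('wrist1.pkl','rb'))
g=p['frame'].astype(int).sum(2)[195:222,303:328]
m=(g<150); m[:3]=0
n,l,st,ce=cv2.connectedComponentsWithStats(m.astype(np.uint8))
print(st,ce)
i=1+np.argmax(st[1:,4]); u,v=ce[i]+[303,195]
print(u,v,px2w(p,u,v))
R=cv2.Rodrigues(p['rotation'])[0]
# ray with z=112
d=R@np.array([(u-p['cx'])/p['fx'],-(v-p['cy'])/p['fy'],-1]); t=(112-p['position'][2])/d[2]; print('ray112',p['position']+d*t)
for n in ['side1','wrist1']:
  q=pickle.load(open(n+'.pkl','rb')); R=cv2.Rodrigues(q['rotation'])[0]
  for P in [(560,169.5,182.4),(560,173,112),(560,173,132)]:
    c=R.T@(np.array(P)-q['position']); print(n,P,q['cx']-q['fx']*c[0]/c[2],q['cy']+q['fy']*c[1]/c[2])
q=pickle.load(open('side1.pkl','rb'));
for (u,v) in [(289.2,257.5),(297,236),(302,235)]: print(px2w(q,u,v))
"
```

```text
[[  0   0  25  27 548]
 [  6   7  13  13 127]] [[12.05474453 13.05474453]
 [11.76377953 12.76377953]]
314.76377952755905 207.76377952755905 [561.70374984 174.10780635 112.14867926]
ray112 [561.65961319 174.08958983 112.        ]
side1 (560, 169.5, 182.4) 287.30135682823504 236.28614867822864
side1 (560, 173, 112) 288.4067683069968 257.14309784059077
side1 (560, 173, 132) 288.0114741064583 251.68067949770568
wrist1 (560, 169.5, 182.4) 318.84550435590995 246.3449649585789
wrist1 (560, 173, 112) 315.10394104052176 209.88722947424927
wrist1 (560, 173, 132) 314.83191906495716 217.58692113267423
[557.98390693 173.27999175 111.39032364]
[517.61027503 245.16548087 269.89310538]
[507.49504946 241.65659119 271.11610375]
```

>>> send_rows([
  {"fingers":0,"offset":[0.2,-0.3,1.5],"rotation":[0,0,0]},
  {"fingers":0,"offset":[0,0,1.5],"rotation":[0,0,0]},
  {"fingers":0,"offset":[0,0,1.2],"rotation":[0,0,0]},
  {"fingers":0,"offset":[0,0,0.8],"rotation":[0,0,0]},
  {"fingers":0,"offset":[0,0,0],"rotation":[0,0,0]},
  {"fingers":0,"offset":[0,0,0],"rotation":[0,0,0]},
])

```text
time: 4.3
eef_pos: [560.5, 175.7, 318.1]
tcp_rot: [-3.067, -0.681, -0.001]
force: [0.1, -1.0, 0.9]
gripper_width: 0.4
```

```bash
python3 -c "
from h import *
plan(560.7,173.3,132)
p=robot.capture('wrist')
cv2.imwrite('pics/wrist2.png',cv2.resize(p['frame'][140:300,220:420],None,fx=3.5,fy=3.5,interpolation=3)[:,:,::-1])
p=robot.capture('side')
cv2.imwrite('pics/side2.png',cv2.resize(p['frame'][180:340,200:400],None,fx=3.5,fy=3.5,interpolation=3)[:,:,::-1])
"
```

```text
t 4.3 tcp [560.5 175.7 318.1] tip [560.7 175.8 132.1] force [ 0.1 -1.   0.9] w 0.4 Rx [0.906 0.423 0.001] Rz [ 0.001  0.    -1.   ]
total tool offset cm [-0.1   0.22  0.01]
```

View pics/wrist2.png

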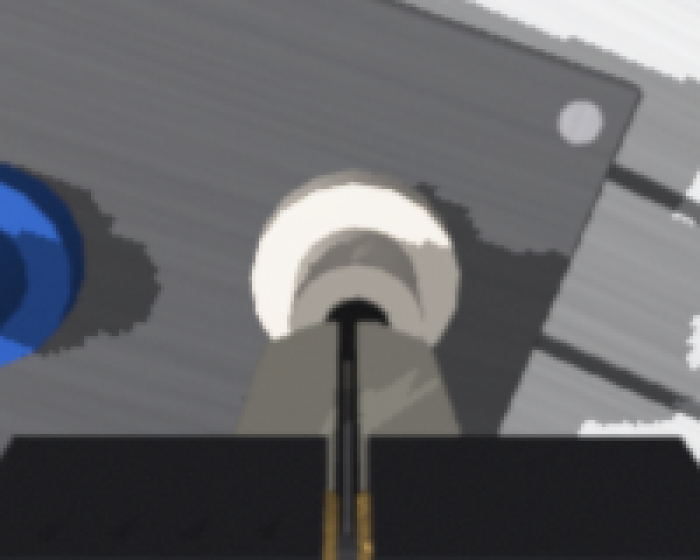

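View pics/side2.png

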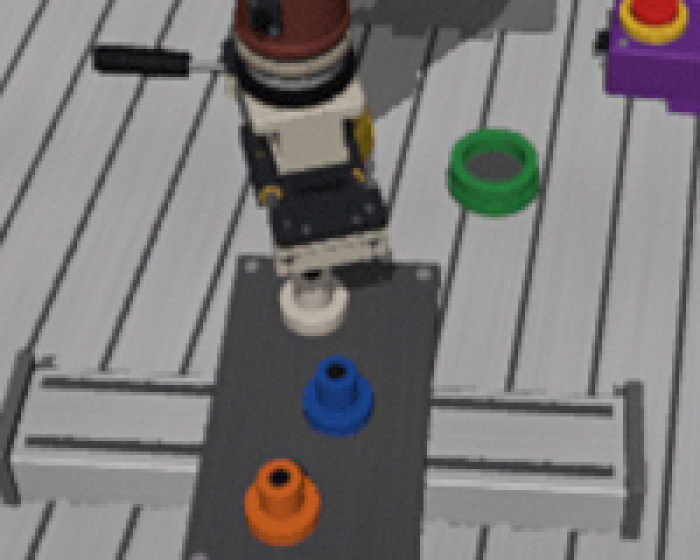

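Wrist view: fingertips directly over the white bushing's dot (column ~355 of the crop), with a gap beneath. A small correction, then the hold.

>>> send_rows([
  {"fingers":0,"offset":[-0.1,0.2,0],"rotation":[0,0,0]},
  {"fingers":0,"offset":[0,0,0],"rotation":[0,0,0]},
  {"fingers":0,"offset":[0,0,0],"rotation":[0,0,0]},
  {"fingers":0,"offset":[0,0,0],"rotation":[0,0,0]},
  {"fingers":0,"offset":[0,0,0],"rotation":[0,0,0]},
  {"fingers":0,"offset":[0,0,0],"rotation":[0,0,0]},
  {"fingers":0,"offset":[0,0,0],"rotation":[0,0,0]},
  {"fingers":0,"offset":[0,0,0],"rotation":[0,0,0]},
  {"fingers":0,"offset":[0,0,0],"rotation":[0,0,0]},
  {"fingers":0,"offset":[0,0,0],"rotation":[0,0,0]},
  {"fingers":0,"offset":[0,0,0],"rotation":[0,0,0]},
  {"fingers":0,"offset":[0,0,0],"rotation":[0,0,0]},
])

```text
time: 5.9
eef_pos: [560.3, 173.3, 317.8]
tcp_rot: [-3.067, -0.681, 0.0]
force: [-0.2, -0.4, 0.1]
gripper_width: 1.0
```

>>> send_rows([
  {"fingers":0,"offset":[0,0,0],"rotation":[0,0,0]},
  {"fingers":0,"offset":[0,0,0],"rotation":[0,0,0]},
  {"fingers":0,"offset":[0,0,0],"rotation":[0,0,0]},
  {"fingers":0,"offset":[0,0,0],"rotation":[0,0,0]},
  {"fingers":0,"offset":[0,0,0],"rotation":[0,0,0]},
  {"fingers":0,"offset":[0,0,0],"rotation":[0,0,0]},
  {"fingers":0,"offset":[0,0,0],"rotation":[0,0,0]},
  {"fingers":0,"offset":[0,0,0],"rotation":[0,0,0]},
  {"fingers":0,"offset":[0,0,0],"rotation":[0,0,0]},
  {"fingers":0,"offset":[0,0,0],"rotation":[0,0,0]},
  {"fingers":0,"offset":[0,0,0],"rotation":[0,0,0]},
  {"fingers":0,"offset":[0,0,0],"rotation":[0,0,0]},
])

```text
time: 7.4
eef_pos: [560.3, 173.4, 317.8]
tcp_rot: [-3.067, -0.681, -0.0]
force: [0.2, 0.1, 1.0]
gripper_width: 0.2
```

```bash
python3 -c "
from h import *
plan(460,-39.5,182)"
```

```text
t 7.4 tcp [560.3 173.4 317.8] tip [560.3 173.4 131.8] force [0.2 0.1 1. ] w 0.2 Rx [0.906 0.423 0.   ] Rz [ 0.  0. -1.]
total tool offset cm [-18.09  15.05  -5.02]
```

>>> send_rows([
  {"fingers":0,"offset":[0,0,-2],"rotation":[0,0,0]},
  {"fingers":0,"offset":[0,0,-3],"rotation":[0,0,0]},
  {"fingers":0,"offset":[-3,2.5,0],"rotation":[0,0,0]},
  {"fingers":0,"offset":[-4,3.3,0],"rotation":[0,0,0]},
  {"fingers":0,"offset":[-4,3.3,0],"rotation":[0,0,0]},
  {"fingers":0,"offset":[-4,3.3,1],"rotation":[0,0,0]},
  {"fingers":0,"offset":[-2,1.7,3],"rotation":[0,0,0]},
  {"fingers":0,"offset":[-1.1,0.9,3],"rotation":[0,0,0]},
  {"fingers":0,"offset":[0,0,1.2],"rotation":[0,0,0]},
  {"fingers":0,"offset":[0,0,0],"rotation":[0,0,0]},
  {"fingers":0,"offset":[0,0,0],"rotation":[0,0,0]},
])

```text
time: 8.78
eef_pos: [460.6, -38.2, 286.6]
tcp_rot: [3.066, 0.683, 0.004]
force: [0.8, 0.1, -0.2]
gripper_width: 0.4
```

```bash
python3 -c "
from h import *
import pickle
plan(460,-39.5,50)
p=robot.capture('wrist'); pickle.dump(p,open('wrist3.pkl','wb'))
cv2.imwrite('pics/wrist3.png',p['frame'][:,:,::-1])
hsv=cv2.cvtColor(p['frame'],cv2.COLOR_RGB2HSV)
m=(hsv[...,0]>40)&(hsv[...,0]<85)&(hsv[...,1]>110)
v,u=np.nonzero(m); z=p['range_z'][v,u]
c=np.stack([(u-p['cx'])/p['fx']*z,-(v-p['cy'])/p['fy']*z,-z],-1)@cv2.Rodrigues(p['rotation'])[0].T+p['position']
s=c[(abs(c[:,2]-30)<4)&(z>0)]
A=np.c_[s[:,:2],np.ones(len(s))];x=np.linalg.lstsq(A,(s[:,:2]**2).sum(1),rcond=None)[0]
r=np.hypot(*(s[:,:2]-[460,-39.5]).T)
print(len(s),s.min(0),s.max(0),x[:2]/2,np.sqrt(x[2]+(x[:2]**2).sum()/4))
from scipy.optimize import least_squares
def f(q):
    r=np.hypot(s[:,0]-q[0],s[:,1]-q[1]); return np.maximum(r-38,0)+np.maximum(26-r,0)
print(least_squares(f,[460,-39.5]).x)
"
```

```text
t 8.78 tcp [460.6 -38.2 286.6] tip [461.  -38.1 100.6] force [ 0.8  0.1 -0.2] w 0.4 Rx [0.905 0.425 0.002] Rz [ 0.002  0.001 -1.   ]
total tool offset cm [-0.17  0.08  5.06]
1869 [429.44849496 -74.02141928  26.01590965] [497.99813302  -3.50834496  31.86847587] [463.30756236 -38.55505174] 30.510401573098147
[462.25858242 -38.97267425]
```

View pics/wrist3.png

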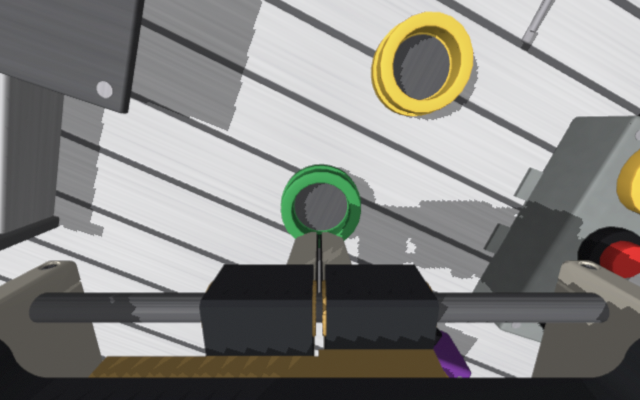

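Wrist view: the green nest's mouth centre is at about (322,207), in line with the fingers and agreeing with the fixed-camera fixes within 2 mm. Descend to 20 mm above the rim and hold.

>>> send_rows([
  {"fingers":0,"offset":[0,0.1,1.5],"rotation":[0,0,0]},
  {"fingers":0,"offset":[0,0,1.5],"rotation":[0,0,0]},
  {"fingers":0,"offset":[0,0,1.2],"rotation":[0,0,0]},
  {"fingers":0,"offset":[0,0,0.8],"rotation":[0,0,0]},
  {"fingers":0,"offset":[0,0,0],"rotation":[0,0,0]},
  {"fingers":0,"offset":[0,0,0],"rotation":[0,0,0]},
  {"fingers":0,"offset":[0,0,0],"rotation":[0,0,0]},
])

```text
time: 9.7
eef_pos: [460.3, -40.1, 236.2]
tcp_rot: [3.067, 0.681, 0.001]
force: [-1.0, -0.4, -0.1]
gripper_width: 0.3
```

```bash
python3 -c "
from h import *
plan(460.8,-39.3,50)
p=robot.capture('wrist')
cv2.imwrite('pics/wrist4.png',cv2.resize(p['frame'][140:300,220:420],None,fx=3.5,fy=3.5,interpolation=3)[:,:,::-1])
"
```

```text
t 9.7 tcp [460.3 -40.1 236.2] tip [460.5 -40.1  50.2] force [-1.  -0.4 -0.1] w 0.3 Rx [0.906 0.423 0.001] Rz [ 0.001  0.    -1.   ]
total tool offset cm [ 0.06 -0.06  0.02]
```

View pics/wrist4.png

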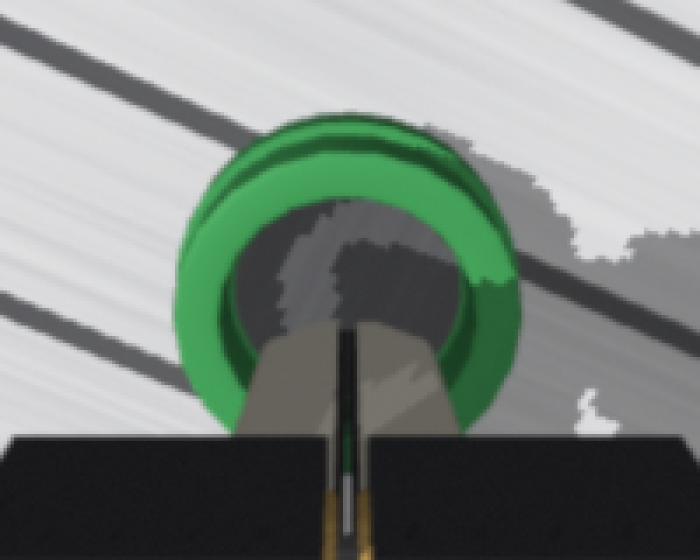

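The fingertips are over the centre of the green mouth (crop 347,320), so hold here.

>>> send_rows([
  {"fingers":0,"offset":[0,0,0],"rotation":[0,0,0]},
  {"fingers":0,"offset":[0,0,0],"rotation":[0,0,0]},
  {"fingers":0,"offset":[0,0,0],"rotation":[0,0,0]},
  {"fingers":0,"offset":[0,0,0],"rotation":[0,0,0]},
  {"fingers":0,"offset":[0,0,0],"rotation":[0,0,0]},
  {"fingers":0,"offset":[0,0,0],"rotation":[0,0,0]},
  {"fingers":0,"offset":[0,0,0],"rotation":[0,0,0]},
  {"fingers":0,"offset":[0,0,0],"rotation":[0,0,0]},
  {"fingers":0,"offset":[0,0,0],"rotation":[0,0,0]},
  {"fingers":0,"offset":[0,0,0],"rotation":[0,0,0]},
  {"fingers":0,"offset":[0,0,0],"rotation":[0,0,0]},
  {"fingers":0,"offset":[0,0,0],"rotation":[0,0,0]},
])

```text
time: 11.25
eef_pos: [460.2, -40.0, 235.8]
tcp_rot: [-3.067, -0.681, 0.0]
force: [-0.4, -0.4, -0.7]
gripper_width: 0.6
```

>>> send_rows([
  {"fingers":0,"offset":[0,0,0],"rotation":[0,0,0]},
  {"fingers":0,"offset":[0,0,0],"rotation":[0,0,0]},
  {"fingers":0,"offset":[0,0,0],"rotation":[0,0,0]},
  {"fingers":0,"offset":[0,0,0],"rotation":[0,0,0]},
  {"fingers":0,"offset":[0,0,0],"rotation":[0,0,0]},
  {"fingers":0,"offset":[0,0,0],"rotation":[0,0,0]},
  {"fingers":0,"offset":[0,0,0],"rotation":[0,0,0]},
  {"fingers":0,"offset":[0,0,0],"rotation":[0,0,0]},
  {"fingers":0,"offset":[0,0,0],"rotation":[0,0,0]},
  {"fingers":0,"offset":[0,0,0],"rotation":[0,0,0]},
  {"fingers":0,"offset":[0,0,0],"rotation":[0,0,0]},
  {"fingers":0,"offset":[0,0,0],"rotation":[0,0,0]},
])

```text
time: 12.75
eef_pos: [460.2, -40.1, 235.8]
tcp_rot: [-3.067, -0.681, -0.0]
force: [-0.0, -0.2, -0.2]
gripper_width: 0.8
```

```bash
python3 -c "
from h import *
plan(474.3,-266,140)"
```

```text
t 12.75 tcp [460.2 -40.1 235.8] tip [460.2 -40.   49.8] force [-0.  -0.2 -0.2] w 0.8 Rx [0.906 0.423 0.   ] Rz [ 0.  0. -1.]
total tool offset cm [-8.28 21.07 -9.02]
```

>>> send_rows([
  {"fingers":0,"offset":[0,0,-2],"rotation":[0,0,0]},
  {"fingers":0,"offset":[0,0,-4],"rotation":[0,0,0]},
  {"fingers":0,"offset":[0,0,-3],"rotation":[0,0,0]},
  {"fingers":0,"offset":[-1,2.6,0],"rotation":[0,0,0]},
  {"fingers":0,"offset":[-1.5,4,0],"rotation":[0,0,0]},
  {"fingers":0,"offset":[-1.7,4,0],"rotation":[0,0,0]},
  {"fingers":0,"offset":[-1.7,4,0],"rotation":[0,0,0]},
  {"fingers":0,"offset":[-1.4,4,0],"rotation":[0,0,0]},
  {"fingers":0,"offset":[-1,2.5,0],"rotation":[0,0,0]},
  {"fingers":0,"offset":[0,0,0],"rotation":[0,0,0]},
  {"fingers":0,"offset":[0,0,0],"rotation":[0,0,0]},
  {"fingers":0,"offset":[0,0,0],"rotation":[0,0,0]},
])

```text
time: 14.25
eef_pos: [474.5, -264.5, 325.8]
tcp_rot: [-3.065, -0.685, -0.0]
force: [0.5, 0.2, 0.3]
gripper_width: 0.4
```

```bash
python3 -c "
from h import *
import pickle
plan(474.3,-266,82)
p=robot.capture('wrist'); pickle.dump(p,open('wrist5.pkl','wb'))
cv2.imwrite('pics/wrist5.png',p['frame'][:,:,::-1])
v,u=np.mgrid[0:232,200:440]; z=p['range_z'][v,u]
c=np.stack([(u-p['cx'])/p['fx']*z,-(v-p['cy'])/p['fy']*z,-z],-1)@cv2.Rodrigues(p['rotation'])[0].T+p['position']
m=(np.hypot(c[...,0]-474,c[...,1]+266)<30)&(z>0)&(c[...,2]>73)&(c[...,2]<84)
s=c[m]; print(len(s),s.min(0),s.max(0),(s.min(0)+s.max(0))/2,np.median(s,0))
print('px',u[m].min(),u[m].max(),v[m].min(),v[m].max())
"
```

```text
t 14.25 tcp [ 474.5 -264.5  325.8] tip [ 474.4 -264.3  139.8] force [0.5 0.2 0.3] w 0.4 Rx [0.905 0.426 0.   ] Rz [-0.     0.001 -1.   ]
total tool offset cm [-0.09  0.15  5.78]
744 [ 463.45812923 -279.58208714   73.00658717] [ 490.21270636 -252.67270284   78.79309259] [ 476.83541779 -266.12739499   75.89983988] [ 477.42846477 -265.83838946   76.51015206]
px 307 337 197 227
```

View pics/wrist5.png

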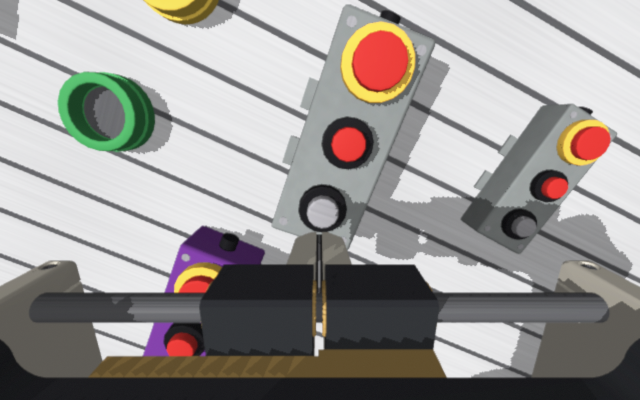

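Wrist view: the silver button is at (322,212), just ahead of the tips, with the red stop at (348,145) well clear. Descend to just above the button.

>>> send_rows([
  {"fingers":0,"offset":[0,0.2,1.5],"rotation":[0,0,0]},
  {"fingers":0,"offset":[0,0,1.7],"rotation":[0,0,0]},
  {"fingers":0,"offset":[0,0,1.4],"rotation":[0,0,0]},
  {"fingers":0,"offset":[0,0,0.8],"rotation":[0,0,0]},
  {"fingers":0,"offset":[0,0,0.3],"rotation":[0,0,0]},
  {"fingers":0,"offset":[0,0,0],"rotation":[0,0,0]},
  {"fingers":0,"offset":[0,0,0],"rotation":[0,0,0]},
])

```text
time: 15.18
eef_pos: [475.3, -268.3, 269.2]
tcp_rot: [3.066, 0.681, 0.001]
force: [-0.1, -0.2, -0.8]
gripper_width: 0.1
```

```bash
python3 -c "
from h import *
plan(475.5,-266,70)
p=robot.capture('wrist')
cv2.imwrite('pics/wrist6.png',cv2.resize(p['frame'][140:300,220:420],None,fx=3.5,fy=3.5,interpolation=3)[:,:,::-1])
"
```

```text
t 15.18 tcp [ 475.3 -268.3  269.2] tip [ 475.4 -268.3   83.2] force [-0.1 -0.2 -0.8] w 0.1 Rx [0.906 0.423 0.001] Rz [ 0.001 -0.    -1.   ]
total tool offset cm [ 0.1  -0.21  1.32]
```

View pics/wrist6.png

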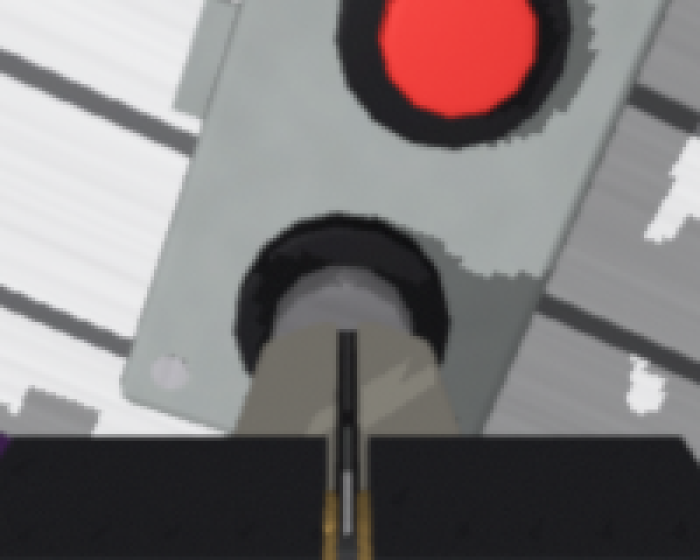

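The tips are centred over the silver button (crop 345,330). Press gradually, watching the force.

>>> send_rows([
  {"fingers":0,"offset":[0.1,-0.1,0],"rotation":[0,0,0]},
  {"fingers":0,"offset":[0,0,0.4],"rotation":[0,0,0]},
  {"fingers":0,"offset":[0,0,0.3],"rotation":[0,0,0]},
  {"fingers":0,"offset":[0,0,0.2],"rotation":[0,0,0]},
  {"fingers":0,"offset":[0,0,0],"rotation":[0,0,0]},
  {"fingers":0,"offset":[0,0,0],"rotation":[0,0,0]},
])

```text
time: 15.98
eef_pos: [475.6, -266.8, 259.9]
tcp_rot: [-3.067, -0.681, -0.0]
force: [-0.2, 0.5, 3.2]
gripper_width: 0.4
```

>>> send_rows([
  {"fingers":0,"offset":[0,0,0.2],"rotation":[0,0,0]},
  {"fingers":0,"offset":[0,0,0.2],"rotation":[0,0,0]},
  {"fingers":0,"offset":[0,0,0],"rotation":[0,0,0]},
  {"fingers":0,"offset":[0,0,0],"rotation":[0,0,0]},
])

```text
time: 16.48
eef_pos: [475.6, -266.7, 257.3]
tcp_rot: [3.066, 0.681, 0.001]
force: [-2.1, 1.5, 12.7]
gripper_width: 0.4
```

>>> send_rows([
  {"fingers":0,"offset":[0,0,0.1],"rotation":[0,0,0]},
  {"fingers":0,"offset":[0,0,0],"rotation":[0,0,0]},
  {"fingers":0,"offset":[0,0,0],"rotation":[0,0,0]},
  {"fingers":0,"offset":[0,0,0],"rotation":[0,0,0]},
])

```text
time: 16.98
eef_pos: [475.6, -266.7, 257.2]
tcp_rot: [3.066, 0.681, 0.001]
force: [-3.6, 3.4, 17.8]
gripper_width: 0.6
```

>>> send_rows([
  {"fingers":0,"offset":[0,0,-0.5],"rotation":[0,0,0]},
  {"fingers":0,"offset":[0,0,-1],"rotation":[0,0,0]},
  {"fingers":0,"offset":[0,0,-2],"rotation":[0,0,0]},
  {"fingers":0,"offset":[0,0,-4],"rotation":[0,0,0]},
  {"fingers":0,"offset":[0,0,-5],"rotation":[0,0,0]},
  {"fingers":0,"offset":[0,0,-3],"rotation":[0,0,0]},
  {"fingers":0,"offset":[0,0,0],"rotation":[0,0,0]},
  {"fingers":0,"offset":[0,0,0],"rotation":[0,0,0]},
])

```text
time: 17.98
eef_pos: [475.0, -266.8, 408.5]
tcp_rot: [-3.066, -0.68, 0.003]
force: [-0.2, -0.8, 0.3]
gripper_width: 0.7
```

```bash
python3 -c "
from h import *
plan(475.5,-266,200)
for n in ['side','wrist']:
    p=robot.capture(n)
    f=p['frame'] if n=='wrist' else cv2.resize(p['frame'][100:350,180:460],None,fx=2.2,fy=2.2,interpolation=3)
    cv2.imwrite(f'pics/{n}7.png',f[:,:,::-1])
    v,u=np.mgrid[0:400,0:640]; z=p['range_z']
    c=np.stack([(u-p['cx'])/p['fx']*z,-(v-p['cy'])/p['fy']*z,-z],-1)@cv2.Rodrigues(p['rotation'])[0].T+p['position']
    for nm,(X,Y) in {'store':(475,-266),'white':(560.5,173.3)}.items():
        m=(np.hypot(c[...,0]-X,c[...,1]-Y)<8)&(z>0)&(c[...,2]<130); print(n,nm,m.sum(),np.median(c[m][:,2]) if m.any() else None)
"
```

```text
t 17.98 tcp [ 475.  -266.8  408.5] tip [ 474.6 -266.6  222.5] force [-0.2 -0.8  0.3] w 0.7 Rx [ 0.906  0.423 -0.002] Rz [-0.002  0.001 -1.   ]
total tool offset cm [ 0.12 -0.01  2.25]
side store 11 75.9066495945857
side white 24 110.28641174172373
wrist store 150 76.65314984081547
wrist white 0 None
```

View pics/side7.png

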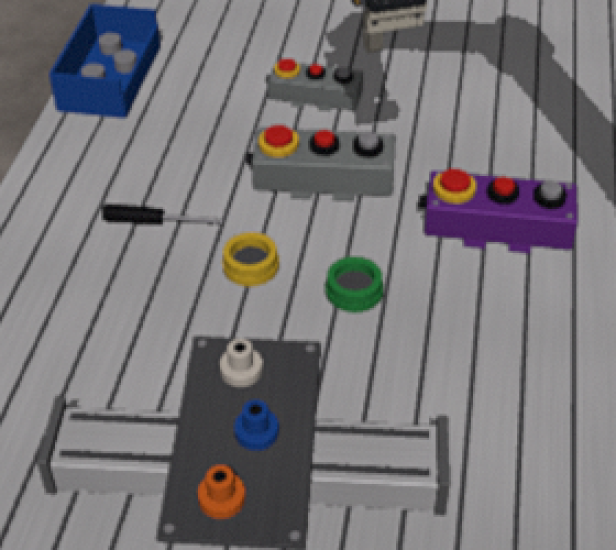

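View pics/wrist7.png

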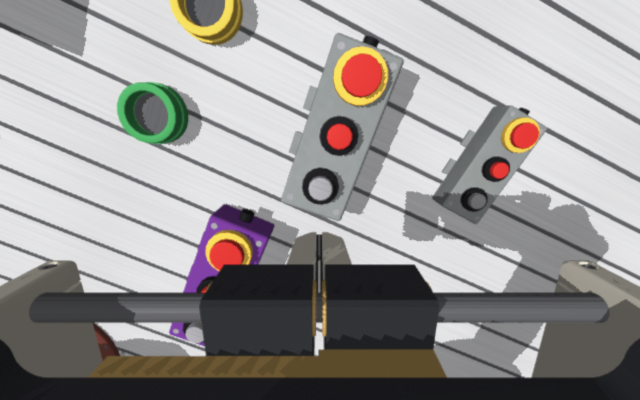

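The pictures show every object in place and the gripper 145 mm above the button. The silver button is back out at z≈76.5.

```bash
python3 -c "
from h import *
print(robot.close_job()); s=robot.read_state(); print(s['time'],s['force'])"
```

```text
the job is handed in; nothing more can be done
None
the job is handed in; nothing more can be done
```

The job is done as asked and handed in at about 18 s of the 56 s allowed.

- **White bushing:** I held the closed fingertips 20 mm above the middle of the white bushing for about 2.9 s, at tip (560.3, 173.4, 131.8) mm, without touching it.
- **Green nest:** I held the same way 20 mm above the middle of its mouth for about 3 s, at tip (460.2, -40.0, 49.8) mm.
- **Silver button:** I pressed the one on the larger grey box to its stop. The tip stayed at z≈71 mm, about 6 mm below the button's rest height, while the force rose from 12.7 to 17.8 N. I then lifted about 145 mm clear.

**Last checks:** The silver button measured back out at z≈76–77 mm and the force on the tool was near zero. Both red buttons, the bushings, the nests and the screwdriver looked undisturbed. I could not read the button's travel directly, so "fully in" rests on the tip height and the force.

**Disagreements:** The cameras differed by 2–5 mm on the nest and button positions, and by about 3 mm on the bushing. I aimed between their values.

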